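# Seat a bearing block against the fence and stop pin of a measuring stage

### The job

Get the bearing block ready for measuring without picking it up: push it across the stage until its long side lies flush against the steel fence, and then push it along the fence until its end touches the round stop pin. Leave it flat on the stage, flush with the fence and touching the pin, and do not disturb the other parts on the stage or the caliper on the table.

Things in the scene. Friction and masses are not known exactly. Their poses are not given: they have to be found in the camera images.
- stage: Fixed black stage, 260 (x) by 420 (y) mm, flat top at z = 60 mm; yaw varies to 12 deg. Origin: centre of underside, z up. A straight steel fence (15 mm wide, 400 mm along stage y, 15 mm high above the top) is fixed along its far side: the face the block goes against is at stage x = +85 mm and looks to -x. Two low knobs stick out 23 mm past its -y edge, 13 mm past its -x edge.
- block_center (a point): Loose aluminium bearing block to push: base 50 (x) by 80 (y) by 30 mm (z), on top a round boss 38 mm wide, 8 mm high, with a dark brass-lined bore; about 0.33 kg (varies), slides freely. Point: centre of the base, 15 mm above its underside. Long sides run along its y, +x side towards the fence. Starts near the stage's middle, turned up to 23 deg from the stage.
- pin_foot (a point): The stop: slim plain steel pin, 16 mm diameter, 25 mm high, fixed upright. Point: centre of its foot on the stage's top, at stage x = +60 mm (25 mm from the fence: it meets the middle of the block's end), 150 to 165 mm from the stage's middle at its +y or -y end (varies). A block flush and touching has its centre 48 mm from the pin's axis.
- ring_center (a point): Loose steel ring gauge, 44 mm outside, 24 mm bore, 18 mm high, lying flat near the fence at the end where the pin is not. The point is its centre, 9 mm up. Leave alone.
- spindle_center (a point): Loose stepped steel spindle standing upright, 30 mm diameter at the foot, 60 mm tall, at a robot-side corner of the stage. The point is half-way up. Leave alone.
- gauge_center (a point): Loose steel gauge block, 30 x 35 x 20 mm, at the other robot-side corner of the stage. The point is its centre, 10 mm up. Leave alone.
- caliper_center (a point): Loose steel caliper, 210 mm long, about 9 mm thick, lying on the table left of the stage. The point is the middle of its beam. Leave alone.

How it is judged (in metres and radians):
On the way, in this order (a step that is already met when the one before it is completed fails the run):
1. the block's long side lies flush against the fence, before it reaches the pin (x of block_center in the frame of stage above 0.0575 m and angle between the x axis of block_center and the x axis of stage, either way round below 0.035 rad), for 0.2 s.
2. the block's end is against the stop pin (horizontal distance between block_center and pin_foot below 0.0505 m), for 0.2 s.
At the end, for the whole second after the job is handed in: The block lies flat on the stage with its long side within 2.5 mm and 2 degrees of the fence and its end within 2.5 mm of the stop pin (all of step 1 and horizontal distance between block_center and pin_foot below 0.0505 m and z of block_center in the frame of stage between 0.072 and 0.078 m and angle between block_center's own z axis and vertical below 0.05 rad); the robot touches nothing.
It fails at once if the block is lifted more than 8 mm off the stage or tipped by more than 15 degrees (z of block_center in the frame of stage above 0.083 m or angle between block_center's own z axis and vertical above 0.26 rad).
It fails at once if the ring gauge is moved by more than 10 mm (distance of ring_center from where it was at the start of the episode above 0.01 m).
It fails at once if the spindle is moved by more than 10 mm (distance of spindle_center from where it was at the start of the episode above 0.01 m).
It fails at once if the gauge block is moved by more than 10 mm (distance of gauge_center from where it was at the start of the episode above 0.01 m).
It fails at once if the caliper is moved by more than 10 mm (distance of caliper_center from where it was at the start of the episode above 0.01 m).
It also fails if it takes over 48 s, if anything falls off the work surface, if the arm or the gripper's body presses on something with over 40 N, if the wrist force passes 120 N, or if a joint passes its speed limit or range.

### The arm

A 6-joint arm with a two-finger parallel gripper is mounted at the origin on the work surface. World frame = base frame: x ahead of the robot, y to its left, z up, the work surface at z = 0. Lengths are in m, angles in degrees, forces in N, time in s.
With the tool pointing down it reaches from about 0.35 to 0.775 m from the base axis. Payload 7.3 kg.
Tool frame: the origin (TCP) lies at the very end of the fingers, on their centre line; the grasp point (between the pads) lies 19 mm behind it (bot.hold_point_z is the distance from the TCP to the grasp point, in m); z points along the fingers, y is the line along which they close (so a half turn about z gives the same grasp; the last joint's range is limited). The gripper opens to 92 mm and grips with 3 to 60 N. Pads are 19 mm wide; open, the fingers measure 130 mm over their backs; the gripper's body (75 mm by 190 mm) begins 47 mm behind the grasp point.
Start: joints at [-78.495, 19.595, 87.324, -0, 73.075, -8.365], TCP at [0.178, -0.494, 0.201] pointing down, gripper open.
Joint ranges: [-145.02, 145.02], [-44.19, 115.74], [2.07, 154.8], [-57.11, 237.11], [16.16, 152.29], [-177.93, 177.93]. Speed limits (degrees/s): [147.25, 147.25, 180, 180, 180, 180].

### API

Orientations are given as a 3x3 rotation matrix whose columns are the frame's x, y, z axes.
In Python, from plant import bot, eyes gives the robot as it stands. The module is installed in compiled form; this text tells all that it offers. Calls block until the motion is done:
- bot.move_to(position, orientation): joint-space move of the TCP to a pose.
- bot.move_straight(position, rotation=None, vel=0.15): straight line of the TCP; rotation=None keeps the orientation; vel is the mean speed in m/s.
- bot.move_joints(angles): joint-space move.
- bot.release() and bot.clamp(grip_force=None): open the fingers fully, or close them until they stop; grip_force is the grip in N (None keeps the last).
- bot.pause(seconds).
- bot.solve_ik(position, orientation): joint angles nearest the present ones, or None.
- eyes.get_image(name): name is "side" or "top"; returns the picture (400x640x3 uint8, red, green, blue); there is no depth.
- eyes.camera_info(name): a dict with "mtx" (3x3 intrinsics, pixels), "dist" ([k1, k2, p1, p2, k3] as OpenCV has them; the pictures are not rectified), "rvec" (rotation vector, rad) and "tvec" (3), from world to camera coordinates, as OpenCV has them. Camera axes: x right, y down, z forward; pixel columns grow to the right and rows downward; lengths in m; the calibration is good to about 2 mm. A picture is of the moment at which its call begins. camera_info takes no time and is no camera call.
A pose or a line that the arm cannot do raises bot.Unreachable and nothing moves.
- bot.finish_job(): hands the job in; it is judged then, once.
Readings, each from a call of its own:
- bot.read_time_s(): time.
- bot.read_joint_pos(): joint angles.
- bot.read_qvel(): joint speeds.
- bot.read_effort(): joint torques, N m.
- bot.read_ee_pos(): TCP position.
- bot.read_orientation(): TCP orientation.
- bot.read_contact_force(): force on the tool from outside, world axes, zero at the start.
- bot.read_ft_torque(): the same for the moment, N m.
- bot.read_opening(): finger opening in m.
- bot.read_gripper_force(): force on a finger pad.
Only numpy, scipy, OpenCV 4.12 (cv2) and the standard library are available. Lean on these libraries where they do the work, as an engineer would, in place of code of your own. Each camera call takes 0.05 s, during which the arm holds its last target. There are 200 camera calls.

## Working session

There is one attempt and no reset: what is moved stays moved. The work goes in short steps, each a Python script; the robot and the scene stay as the last script left them, time stands still between calls to the robot, and variables do not carry over. Pictures are saved under pics/ and viewed, at most 10 in all, crops included, and the job is handed in when it is done.

```bash
mkdir -p pics; python3 - <<'E'
from plant import bot, eyes
import cv2
for n in("top","side"):
    cv2.imwrite(f"pics/{n}0.png",eyes.get_image(n)[:,:,::-1])
    i=eyes.camera_info(n);print(n,{k:i[k] for k in i})
print(bot.read_opening(),bot.read_time_s(),bot.hold_point_z)
E
```

```text
top {'mtx': array([[458.34907808,   0.        , 318.45771287],
       [  0.        , 458.34907808, 202.33538535],
       [  0.        ,   0.        ,   1.        ]]), 'dist': array([0.00860214, 0.        , 0.        , 0.        , 0.        ]), 'rvec': array([ 2.13936735, -2.12746549,  0.15981504]), 'tvec': array([0.156288  , 0.56099818, 0.91594962])}
side {'mtx': array([[433.78298346,   0.        , 320.92168773],
       [  0.        , 433.78298346, 204.61421891],
       [  0.        ,   0.        ,   1.        ]]), 'dist': array([-0.00453293,  0.        ,  0.        ,  0.        ,  0.        ]), 'rvec': array([ 0.99100485, -2.24192767,  1.24615208]), 'tvec': array([0.46804798, 0.22987906, 0.79545157])}
0.09147867224184843 0.1 0.0188
```

View pics/top0.png

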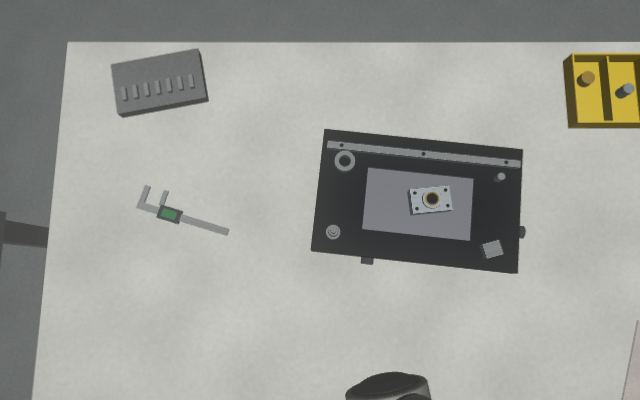

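View pics/side0.png

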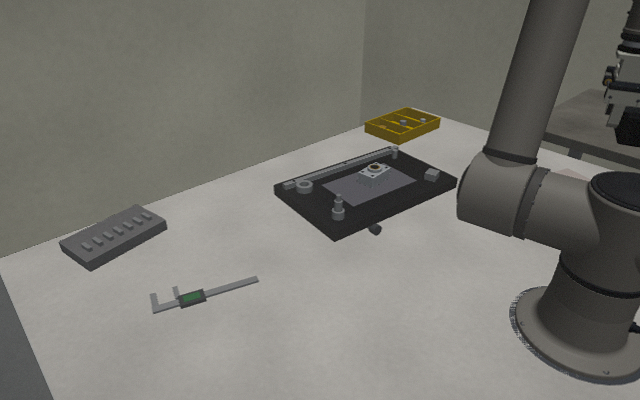

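The top picture shows the stage with its fence along the upper edge. The pin is at about (501,177), at the -y end, and the block at (431,199). The ring is at (345,160), the spindle at (333,232) and the gauge at (493,249). I'll enlarge it for precise corners.

```bash
python3 - <<'E'
import cv2
a=cv2.imread("pics/top0.png")
cv2.imwrite("pics/c1.png",cv2.resize(a[120:280,305:530],None,fx=3.5,fy=3.5,interpolation=cv2.INTER_CUBIC))
cv2.imwrite("pics/c2.png",cv2.resize(a[165:225,400:515],None,fx=6.9,fy=6.9,interpolation=cv2.INTER_CUBIC))
E
```

```text
(no output)
```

View pics/c1.png

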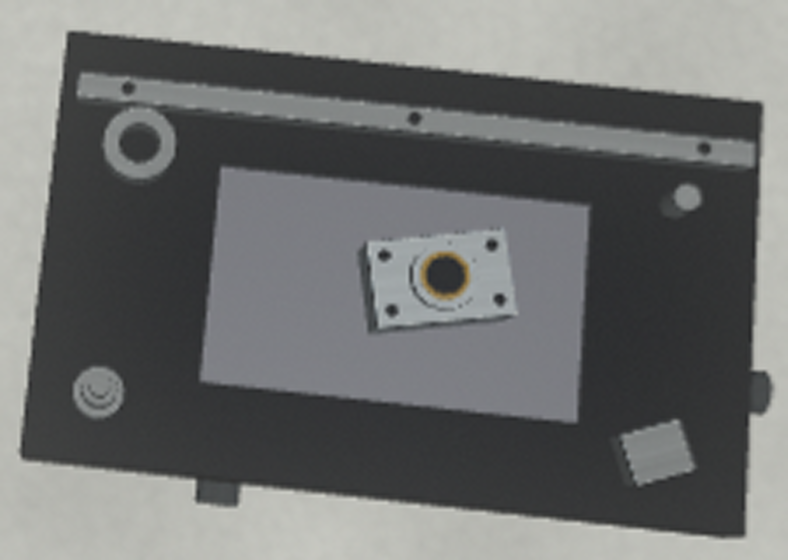

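View pics/c2.png

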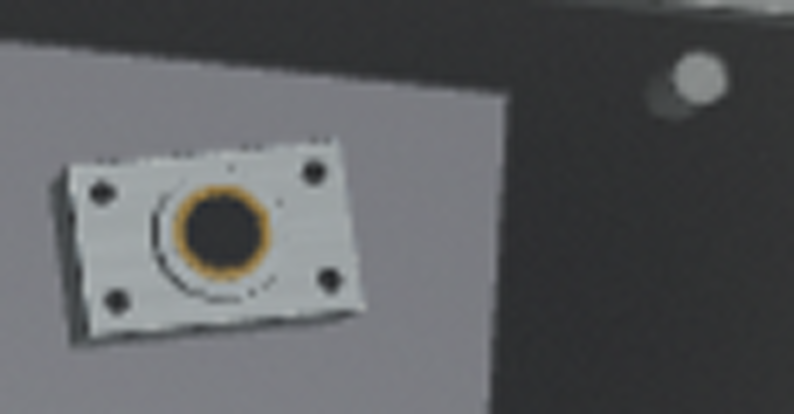

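The crops show these positions:
- **c1:** stage corners at (68,32), (762,102), (745,537) and (22,459). The fence's front top edge runs from (78,96) to (755,166).
- **c2:** block top corners at (68,165), (338,140), (367,310) and (92,338), and the pin top at (701,78).

```bash
cat > h.py <<'E'
import numpy as np, cv2
from plant import bot, eyes
def ray(name,pts,z):
    i=eyes.camera_info(name); R=cv2.Rodrigues(np.array(i["rvec"]))[0]
    n=cv2.undistortPoints(np.float64(pts).reshape(-1,1,2),i["mtx"],np.array(i["dist"])).reshape(-1,2)
    d=np.c_[n,np.ones(len(n))]@R; c=-R.T@np.array(i["tvec"])
    return c+d*((z-c[2])/d[:,2])[:,None]
def crop(pts,s,off): return (np.float64(pts)+.5)/s-.5+off
def fit(model,pts):  # rigid 2D fit: centre, yaw, residual
    m=np.float64(model);p=pts[:,:2];c=p.mean(0)-0
    a=(m-m.mean(0));b=p-c
    t=np.arctan2((a[:,0]*b[:,1]-a[:,1]*b[:,0]).sum(),(a*b).sum())
    R=np.array([[np.cos(t),-np.sin(t)],[np.sin(t),np.cos(t)]])
    return c-R@m.mean(0),t,np.abs(b-a@R.T).max()
E
python3 - <<'E'
from h import *
c1=lambda p:crop(p,3.5,(305,120)); c2=lambda p:crop(p,6.9,(400,165))
S=ray("top",c1([(68,32),(762,102),(745,537),(22,459)]),.06)
sc,st,r=fit([(.13,.21),(.13,-.21),(-.13,-.21),(-.13,.21)],S);print("stage",sc,np.degrees(st),r)
F=ray("top",c1([(78,96),(755,166)]),.075)
B=ray("top",c2([(68,165),(338,140),(367,310),(92,338)]),.09)
bc,bt,r=fit([(.025,.04),(.025,-.04),(-.025,-.04),(-.025,.04)],B);print("block",bc,np.degrees(bt),r)
R=np.array([[np.cos(st),-np.sin(st)],[np.sin(st),np.cos(st)]])
T=lambda p:np.round((np.atleast_2d(p)[:,:2]-sc)@R,4)
print("fence",T(F),"block",T(bc),"pin",T(ray("top",c2([(701,78)]),.085)))
print("ring",T(ray("top",c1([(140,143)]),.078)),"spindle",T(ray("top",c1([(98,388)]),.12)),"gauge",T(ray("top",c1([(656,452)]),.08)))
E
```

```text
stage [ 0.56584006 -0.04627247] -5.787094868937891 0.0018404495345655247
block [ 0.5607035  -0.06553958] 6.157301210855891 0.0008700129374762805
fence [[ 0.0861  0.1982]
 [ 0.0852 -0.1997]] block [[-0.0032 -0.0197]] pin [[ 0.0601 -0.1581]]
ring [[0.0607 0.159 ]] spindle [[-0.0897  0.1692]] gauge [[-0.0882 -0.1487]]
```

Measured in the stage frame, the fence and pin agree with their nominal positions to about 1 mm. The block is at (-3,-20) mm, turned +12°. I'll push it to the fence with the closed fingers, their wide face squared to the fence, stopping on force.

```bash
cat >> h.py <<'E'
st=np.radians(-5.787); O=np.array([.56584,-.04627])
Rs=np.array([[np.cos(st),-np.sin(st)],[np.sin(st),np.cos(st)]])
def W(x,y,z): return [*(O+Rs@[x,y]),z]
def S(): return (np.array(bot.read_ee_pos()[:2])-O)@Rs
def F(): return np.array(bot.read_contact_force()[:2])@Rs
def down(a):  # tool y axis at angle a (deg) from stage x, z down
    a=np.radians(a)+st; y=np.array([np.cos(a),np.sin(a),0]); z=np.array([0,0,-1.])
    return np.c_[np.cross(y,z),y,z]
def best(pos,angs):
    q0=np.array(bot.read_joint_pos()); c=[]
    for a in angs:
        q=bot.solve_ik(pos,down(a))
        if q is not None: c.append((np.abs(np.array(q)-q0).max(),a))
    print(c); return down(min(c)[1])
def guard(x,y,z,axis,lim,n,step):  # step along axis until force reaches lim
    for k in range(n):
        p=[x,y]; p[axis]+=k*step
        bot.move_straight(W(*p,z),vel=.03)
        f=F()
        if abs(f[axis])>lim: break
    print("guard",k,S(),f); return p
E
python3 - <<'E'
from h import *
bot.clamp(5); print(bot.read_time_s(),bot.read_opening())
R=best(W(-.068,-.02,.17),(90,-90))
bot.move_to(W(-.068,-.02,.17),R)
bot.move_straight(W(-.068,-.02,.069))
print(bot.read_time_s(),S(),bot.read_ee_pos(),F())
bot.move_straight(W(.0,-.02,.069),vel=.04); print(F(),bot.read_time_s())
p=guard(.014,-.02,.069,0,8,18,.0012)
print(bot.read_time_s(),S(),bot.read_contact_force())
cv2.imwrite("pics/t1.png",cv2.resize(eyes.get_image("top")[120:280,305:530,::-1],None,fx=3.5,fy=3.5,interpolation=cv2.INTER_CUBIC))
E
```

```text
1.5333 0.000341690428054161
[(np.float64(91.45854175895289), 90), (np.float64(88.5414582410471), -90)]
4.3083 [-0.06735145 -0.02032116] [ 0.49678281 -0.05969651  0.06965025] [0.06734739 0.27615828]
[-1.99836154  0.98077787] 6.1583
guard 10 [ 0.02424915 -0.01936201] [-8.9742759   1.22908312]
9.275 [ 0.02424915 -0.01936201] [-8.80461036  2.12770053  6.23509482]
```

View pics/t1.png

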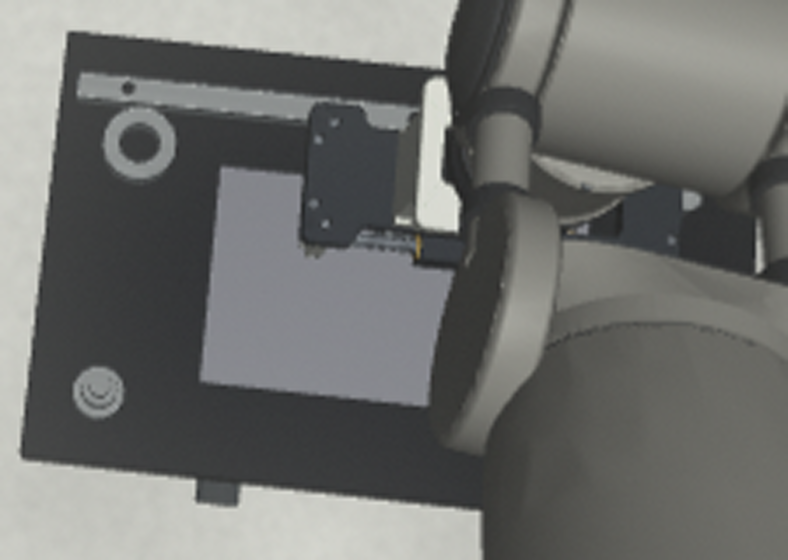

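The arm hides the block here. The force rose at TCP stage x = 24 mm, which fits the block being against the fence. I'll press a little more, then back off, lift and look while moving on to the block's end.

```bash
python3 - <<'E'
from h import *
p=guard(.0265,-.02,.069,0,16,4,.0008); bot.pause(.3)
bot.move_straight(W(.0,-.02,.069),vel=.1)
bot.move_straight(W(.0,-.02,.15),vel=.25)
R=best(W(.057,.06,.15),(0,180))
bot.move_to(W(.057,.06,.15),R)
print(bot.read_time_s())
cv2.imwrite("pics/s1.png",cv2.resize(eyes.get_image("side")[130:240,265:465,::-1],None,fx=4,fy=4,interpolation=cv2.INTER_CUBIC))
E
```

```text
guard 3 [ 0.02517751 -0.01844514] [-16.12783471   4.52308864]
[(np.float64(81.85546979871513), 0)]
12.825
```

View pics/s1.png

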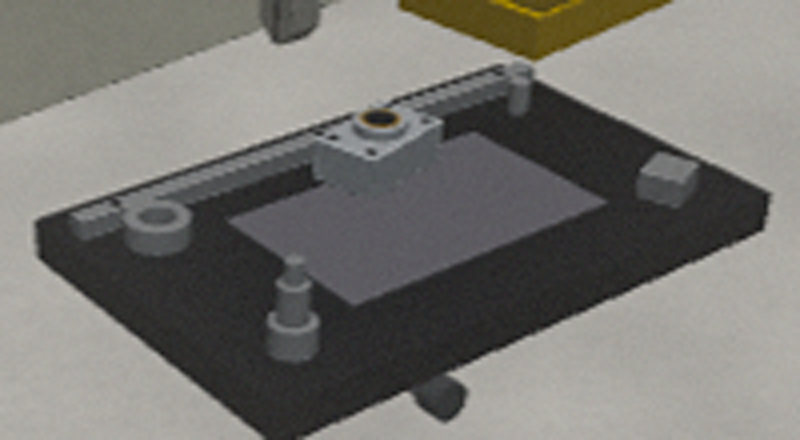

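The side view shows the block's long side lying along the fence, with the boss at about (380,118). The ring, spindle and gauge are untouched, and the finger tips are above at (290,15). Next I'll push along the fence.

```bash
python3 - <<'E'
from h import *
b=ray("side",crop([(380,118)],4,(265,130)),.098)[0]; print("boss",(b[:2]-O)@Rs)
bot.move_straight(W(.057,.06,.069),vel=.15); print(S(),F(),bot.read_time_s())
bot.move_straight(W(.057,-.045,.069),vel=.04); print(S(),F())
guard(.057,-.05,.069,1,9,16,-.0012); bot.pause(.3); print(S(),F(),bot.read_time_s())
bot.move_straight(W(.057,.0,.069),vel=.1)
bot.move_straight(W(.057,.0,.16),vel=.2)
bot.move_to(W(.0,.11,.25),down(0)); print(bot.read_time_s())
for n,(r,c) in {"top":(120,305),"side":(130,265)}.items():
    im=eyes.get_image(n)[:,:,::-1]; cv2.imwrite(f"pics/{n}2.png",im)
im=cv2.imread("pics/top2.png")
cv2.imwrite("pics/c3.png",cv2.resize(im[135:225,405:530],None,fx=6.4,fy=6.4,interpolation=cv2.INTER_CUBIC))
im=cv2.imread("pics/side2.png")
cv2.imwrite("pics/c4.png",cv2.resize(im[130:220,340:465],None,fx=6.4,fy=6.4,interpolation=cv2.INTER_CUBIC))
E
```

```text
boss [ 0.05732848 -0.02246125]
[0.05763285 0.05991111] [-0.46851717 -0.33720615] 13.5667
[ 0.05698558 -0.04493874] [-0.37439693  1.20273742]
guard 15 [ 0.05700842 -0.06810854] [-0.26125375  2.26787457]
[ 0.05703835 -0.06810557] [0.43917889 1.81888732] 20.7083
22.8083
```

View pics/c3.png

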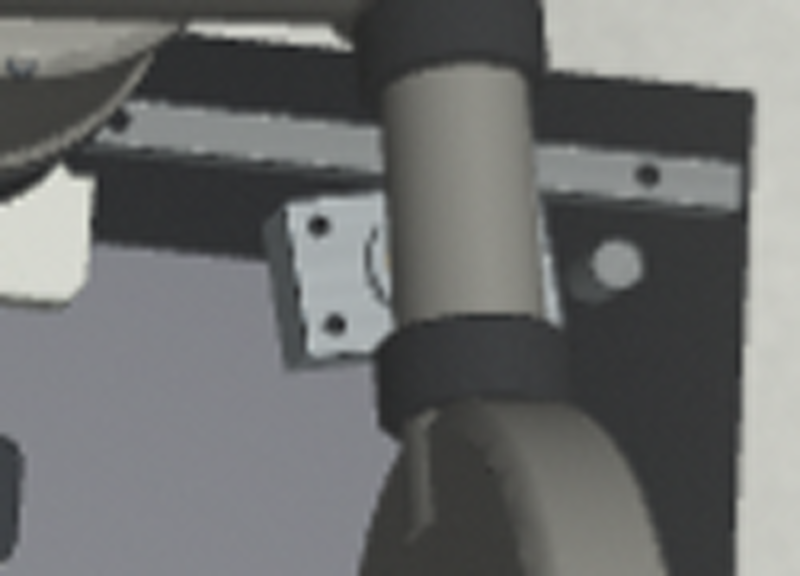

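View pics/c4.png

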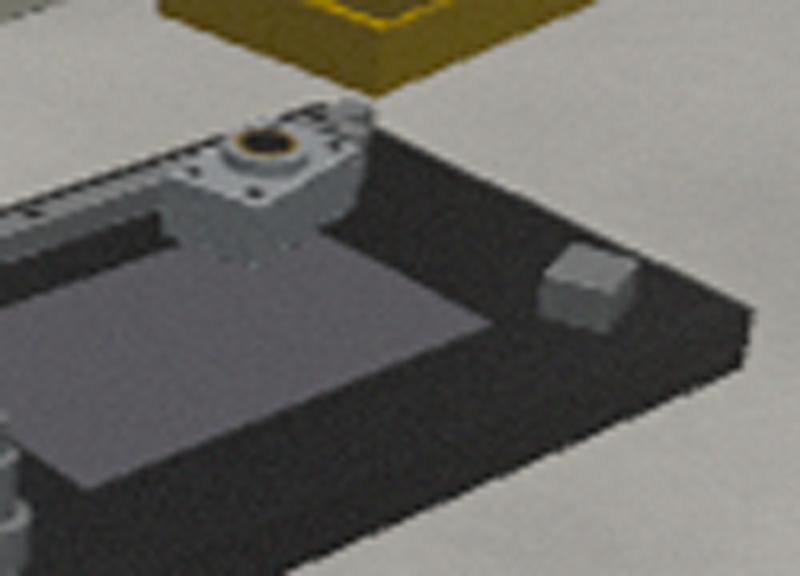

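The block turned during the second push. The top crop shows its +y end at (285,210)–(308,355), clear of the fence, and it hasn't reached the pin at (617,265). I'll fit its pose numerically from edge strength in both images.

```bash
cat >> h.py <<'E'
def proj(name,P):
    i=eyes.camera_info(name)
    return cv2.projectPoints(np.float64(P),np.array(i["rvec"]),np.array(i["tvec"]),i["mtx"],np.array(i["dist"]))[0].reshape(-1,2)
from scipy.optimize import differential_evolution
def pose(ims,bounds,edges=(0,1,2,3)):  # ims: {name: bgr}; block pose in stage frame by edge strength of top face
    G={n:cv2.GaussianBlur(np.hypot(cv2.Sobel(g,cv2.CV_32F,1,0),cv2.Sobel(g,cv2.CV_32F,0,1)),(0,0),.8)
       for n,g in ((n,cv2.cvtColor(i,cv2.COLOR_BGR2GRAY)) for n,i in ims.items())}
    C=np.array([(.025,.04),(.025,-.04),(-.025,-.04),(-.025,.04)]); u=np.linspace(.05,.95,40)[:,None]
    L=np.vstack([C[k]*(1-u)+C[(k+1)%4]*u for k in edges])
    def cost(v):
        c,s=np.cos(v[2]),np.sin(v[2]); p=(L@np.array([[c,s],[-s,c]])+v[:2])@Rs.T+O; t=0
        for n,g in G.items():
            q=np.float32(proj(n,np.c_[p,np.full(len(p),.09)]))
            t-=np.minimum(cv2.remap(g,q[:,0].copy(),q[:,1].copy(),cv2.INTER_LINEAR),150).mean()
        return t
    r=differential_evolution(cost,bounds,seed=1,maxiter=60,popsize=12)
    return np.r_[np.round(r.x[:2]*1e3,1),np.degrees(r.x[2]).round(1),round(r.fun,1)]
E
cat > a.py <<'E'
from h import *
t0,s0,t2,s2=[cv2.imread(f"pics/{n}.png") for n in("top0","side0","top2","side2")]
c=cv2.imread("pics/s1.png"); s1=np.zeros_like(s0); s1[130:240,265:465]=cv2.resize(c,None,fx=.25,fy=.25,interpolation=cv2.INTER_AREA)
b0=[(-.02,.02),(-.04,0),(-.1,.4)]; b1=[(.045,.065),(-.04,0),(-.15,.25)]; b2=[(.035,.065),(-.12,-.08),(-.1,.3)]
print("t0",pose({"top":t0},b0)); print("s0",pose({"side":s0},b0))
print("s1",pose({"side":s1},b1)); print("s1 3e",pose({"side":s1},b1,(1,2,3)))
print("s2",pose({"side":s2},b2)); print("t2",pose({"top":t2},b2,(3,))); print("both",pose({"side":s2,"top":t2},b2))
E
time python3 a.py
```

```text
t0 [  -3.6  -19.    11.5 -132.4]
s0 [   0.5  -23.5    9.8 -150. ]
s1 [  57.2  -22.4    8.5 -147.1]
s1 3e [  57.2  -21.2    8.7 -146. ]
s2 [  61.3  -99.8    0.5 -148.7]
t2 [  55.3  -96.2   11.  -150. ]
both [  59.2  -96.    11.7 -269.4]
real	0m4.253s
user	0m3.303s
sys	0m0.250s
```

```bash
python3 - <<'E'
from h import *
print((proj("side",[W(.057,.06,.15)])-(265,130)+.5)*4, "pad box", ((proj("side",[W(.057+a,.06+b,.15) for a in(-.019,.019) for b in (-.0095,.0095)])-(265,130)+.5)*4).round())
# now: current pose, tip in side2
print(bot.read_ee_pos(),S(),proj("side",[bot.read_ee_pos()]), proj("top",[bot.read_ee_pos()]))
print(bot.read_orientation(), down(0))
E
```

```text
[[286.86297512  78.56857624]] pad box [[317.  85.]
 [294.  93.]
 [280.  65.]
 [257.  72.]]
[0.57671689 0.06170713 0.24773147] [-6.59419600e-05  1.08523562e-01] [[335.96471215 123.67593368]] [[375.96853583 173.47776914]]
[[ 1.02364752e-01  9.94740326e-01 -3.62512192e-03]
 [ 9.94746566e-01 -1.02367157e-01 -4.83616085e-04]
 [-8.52165845e-04 -3.55657234e-03 -9.99993312e-01]] [[ 0.10083056  0.99490361  0.        ]
 [ 0.99490361 -0.10083056  0.        ]
 [ 0.          0.         -1.        ]]
```

The fingertip in the side picture sits about 20 mm higher than the TCP should be. With the fingers closed, the tips look to be really about 20 mm above the TCP. That means I was pushing on the round boss over the block's top, which is why it never squared up. I'll find the true tip height by touching the stage gently beside the block.

```bash
python3 - <<'E'
from h import *
bot.move_to(W(-.022,-.085,.10),down(-90))
bot.move_straight(W(-.022,-.085,.066),vel=.12); f0=bot.read_contact_force()[2]; print(bot.read_time_s(),f0)
z=.066
while z>.044:
    z-=.002; bot.move_straight(W(-.022,-.085,z),vel=.06)
    f=bot.read_contact_force()[2]-f0
    if abs(f)>4: break
print(z,f,bot.read_ee_pos(),bot.read_time_s())
if abs(f)>4: bot.move_straight(W(-.022,-.085,z+.004),vel=.06)
cv2.imwrite("pics/s3.png",eyes.get_image("side")[:,:,::-1])
im=cv2.imread("pics/s3.png")
cv2.imwrite("pics/c5.png",cv2.resize(im[110:220,330:465],None,fx=5.4,fy=5.4,interpolation=cv2.INTER_CUBIC))
E
```

```text
24.4583 0.23326359118344112
0.043999999999999984 -0.6273919864230143 [ 0.53526784 -0.12859755  0.04387192] 27.2083
```

View pics/c5.png

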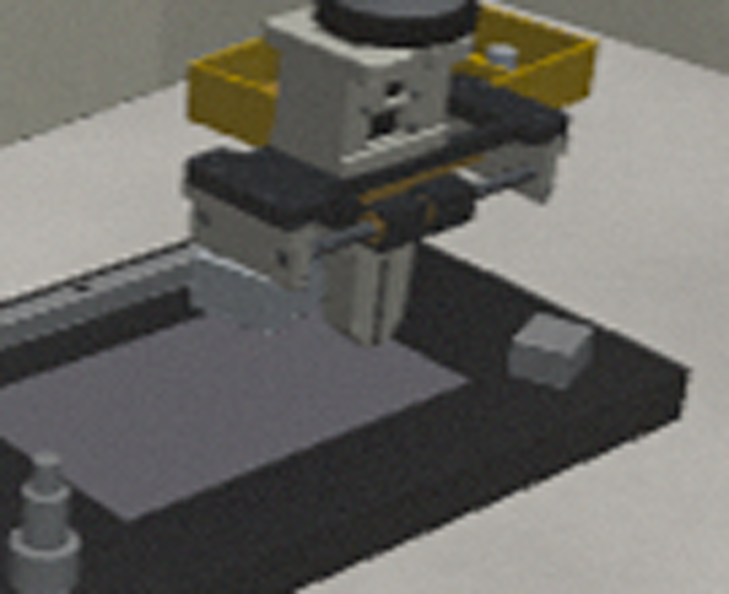

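Confirmed: at TCP z = 44 mm there is still no contact with the stage and the tips sit just above it, beside the block. I'm now at the right height to push the block's side, so I'll repeat the push to the fence and check the pose numerically.

```bash
python3 - <<'E'
from h import *
z=.046
bot.move_straight(W(.005,-.085,z),vel=.06); print(F())
guard(.012,-.085,z,0,14,20,.0015); bot.pause(.25); print(S(),F())
bot.move_straight(W(.0,-.085,z),vel=.1)
bot.move_straight(W(.0,-.085,.12),vel=.25)
bot.move_to(W(.058,.0,.12),down(0)); print(bot.read_time_s())
for n in("top","side"): cv2.imwrite(f"pics/{n}4.png",eyes.get_image(n)[:,:,::-1])
t,s=cv2.imread("pics/top4.png"),cv2.imread("pics/side4.png")
b=[(.045,.067),(-.115,-.07),(-.15,.25)]
print("s",pose({"side":s},b),pose({"side":s},b,(1,2,3)),"t",pose({"top":t},b),"ts",pose({"top":t,"side":s},b))
E
```

```text
[0.47410197 0.05734577]
guard 12 [ 0.02582668 -0.08488631] [-16.77383626  -0.12799974]
[ 0.02581395 -0.08487486] [-16.81361678  -0.73856426]
33.6667
s [  64.  -100.9   -1.2 -145.9] [  66.1 -101.1   -4.3 -148.8] t [  49.4 -107.4   -2.6  -86.1] ts [  66.9 -108.1    4.9 -220.1]
```

The side fit gives about 0° and x at the flush position once its known bias is taken off. The force also rose sharply at the expected TCP position. Now the push along the fence.

```bash
python3 - <<'E'
from h import *
z=.046
bot.move_straight(W(.058,.0,z),vel=.15)
bot.move_straight(W(.058,-.05,z),vel=.06); print(S(),F())
guard(.058,-.053,z,1,10,14,-.0015); bot.pause(.2); print(S(),F(),bot.read_time_s())
bot.move_straight(W(.058,-.02,z),vel=.1)
bot.move_straight(W(.058,.03,.2),vel=.3); print(bot.read_time_s())
for n in("top","side"): cv2.imwrite(f"pics/{n}5.png",eyes.get_image(n)[:,:,::-1])
t,s=cv2.imread("pics/top5.png"),cv2.imread("pics/side5.png")
b=[(.045,.069),(-.125,-.09),(-.15,.25)]
print("s",pose({"side":s},b),pose({"side":s},b,(1,2,3)))
f=lambda im,r,c,k:cv2.resize(im[r:r+70,c:c+100],None,fx=k,fy=k,interpolation=cv2.INTER_CUBIC)
cv2.imwrite("pics/c6.png",np.vstack([f(s,130,350,4.2),f(t,135,425,4.2)]))
E
```

```text
[ 0.05798377 -0.04987364] [ 0.73311746 -0.25952219]
guard 7 [ 0.05785023 -0.06129113] [-0.07019427 10.10023501]
[ 0.05782429 -0.06131397] [-1.22641445 10.36375594] 37.5917
38.8667
s [  62.7 -117.2    2.5 -144.5] [  66.2 -117.2    2.  -146.4]
```

View pics/c6.png

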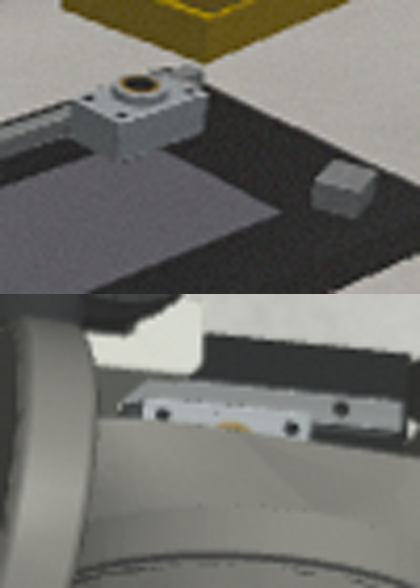

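The block stopped hard against the pin at the predicted position. The top edge seen from above, (145,398)–(310,411), may be about 1° off the fence. One short square press against the fence makes that safe, and then I'll hand in.

```bash
python3 - <<'E'
from h import *
z=.046
bot.move_to(W(.004,-.102,.09),down(-90)); print(bot.read_time_s())
bot.move_straight(W(.004,-.102,z),vel=.12)
bot.move_straight(W(.021,-.102,z),vel=.06); print(F(),bot.read_time_s())
for x in np.arange(.023,.0285,.0015):
    bot.move_straight(W(x,-.102,z),vel=.05)
    if abs(F()[0])>12 or bot.read_time_s()>44.5: break
print(x,S(),F(),bot.read_time_s())
bot.move_straight(W(.008,-.102,z),vel=.08)
print(F(),bot.read_time_s()); print(bot.finish_job())
E
```

```text
40.1833
[ 0.11128906 -0.35682306] 41.1333
0.027500000000000004 [ 0.02586236 -0.10182881] [-6.59977606  1.05285444] 42.1333
[ 0.0826736  -0.24803032] 42.525
the job is handed in; nothing more can be done
None
```

I pushed the bearing block flush to the fence, then along it to the pin, and handed the job in at about 42.5 s; the judge returned no verdict. My first pushes rode on the round boss and left the block skewed, so I repeated the fence push at the right height, and both final contacts came where expected, though I took no picture after the last press on the fence.

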